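# Open the inspection port of a gear unit

### The arm

A 6-joint arm with a two-finger parallel gripper is mounted at the origin on a cart in front of the work surface, level with it; the furniture and walls round the work are solid. World frame = base frame: x ahead of the robot, y to its left, z up, the work surface at z = 0. Lengths are in m, angles in rad, forces in N, time in s.
With the tool pointing down it reaches from about 0.275 to 0.775 m from the base axis. Payload 14.6 kg.
Tool frame: the origin (TCP) lies on the centre line of the jaws, within the pads' length; the fingertips stand robot.nose_length ahead of it and the grasp point (between the pads) is the TCP (robot.nose_length is the distance from the TCP to the fingertips, in m); z points along the fingers, y is the line along which they close (so a half turn about z gives the same grasp; the last joint's range is limited). The gripper opens to 85 mm and grips with 20 to 120 N. Pads are 22 mm wide; open, the fingers measure 114 mm over their backs; the gripper's body (76 mm by 85 mm) begins 54 mm behind the grasp point. The pads swing forward as they close: fully open they stand 13 mm farther back than shut.
Start: joints at [0.998, 0.263, -0.048, 1.259, 0, 1.415], TCP at [0.213, 0.48, 0.25] pointing down, gripper open.
Joint ranges: [-2.65, 2.65], [-0.89, 1.7], [-1.18, 1.37], [-2.13, 2.11], [-1.35, 1.29], [-3.14, 3.14]. Speed limits (rad/s): [1.89, 1.89, 2.57, 2.79, 3.14, 3.14].

### API

Orientations are given as a 3x3 rotation matrix whose columns are the frame's x, y, z axes.
In Python, from station import robot gives the robot as it stands.
- The arm moves only by the tool jog_arm, never from a script. Its argument "rows" is a list of rows, each an object of numbers: "dx", "dy", "dz": the shift along the tool's x, y, z in cm; "turn": the turn about the tool's z in rad; "claw": the opening, from -1 (shut) to 1 (fully open). In form: [{"dx": .., "dy": .., "dz": .., "turn": .., "claw": ..}, ...]. A call has 1 to 8 rows; each row is the pose to reach, as a shift and turn from the pose commanded when the call began, along the tool's axes at that moment; what a row does not reach only later rows make up. A row lasts 1/8 s, in which the tool goes at most 62.5 mm and 10.7 degrees, less where a joint would pass 70% of its speed; a pose out of reach is approached as far as the arm can. A call with a gripper value outside its range is refused whole. The fingers move at their own pace and stop on an object; "newtons" is the grip in N (left out, the last holds). Time passes only in rows, so rows that repeat a pose let the fingers close. It gives the time, the measured TCP pose, the force, the opening and the grip force at its end, in the units of the state.
- robot.sense(): the state, without advancing time (a new reading comes with each control period).
- robot.capture(name): name is "scene" or "top"; returns a dict with "color" (384x512x3 uint8, red, green, blue), "intrinsics" (3x3 intrinsics, pixels), "world_to_cam" (4x4, takes a point from world to camera coordinates). Camera axes: x right, y up, looking along -z (the intrinsics and any distortion apply to the point x, -y, -z); pixel columns grow to the right and rows downward; lengths in m; the calibration is good to about 2 mm. A picture is of the moment at which its call begins. There is no depth.
- robot.finish_job(): hands the job in; it is judged then, once.
Trained networks look in a picture, given as the dict that the camera call returned (one of the last four; its "shot" number tells which), for a name from the list of things; names that differ only in an ending like _2 or _b are one class to them, and where a whole thing is asked for, a point or a joint stands for the part that bears it (a point fixed in the world has none). Each returns a list of dicts, best first, with "confidence" (0 to 1); they miss things now and then, are a little off and sometimes report something else, mostly with a low value. They report only what shows in the picture. A call takes as long as a camera call.
- robot.search_frame(query, picture): "xy" ([column, row] in pixels, amid what is visible of it).
The state is a dict: "time_s": time; "joint_pos": joint angles; "dq": joint speeds; "joint_efforts": joint torques, N m; "position": TCP position; "tcp_rot": TCP orientation; "ft_force": force on the tool from outside, world axes, zero at the start; "moment": the same for the moment, N m; "gripper_width": opening from 0.0 (shut) to 1.0 (fully open); "gripper_force": force on a finger pad.
Only numpy, scipy, OpenCV 4.12 (cv2) and the standard library are available. Lean on these libraries where they do the work, as an engineer would, in place of code of your own. Each camera call takes 0.05 s, during which the arm holds its last target. There are 200 camera calls.

### The job

Open the inspection port on top of the blue gear unit: draw the slide bolt back by its red knob until the rod is well out of the cover's keeper, then swivel the flat cover sideways about its pivot screw by about a quarter turn, so that the whole port lies open. Leave the bolt drawn and the cover swung aside, let go, and leave the other things on the bench where they are.

Things in the scene. Friction and masses are not known exactly. Their poses are not given: they have to be found in the camera images.
- gearbox: Blue cast gear unit, fixed to the bench: foot 260x150x12 mm, housing 230x120 mm, flat top 85 mm above the bench. Origin: centre of its underside; x along it towards the end with the shaft stub, y across, z up. On its top at y = 0 lie pivot screw (x = 85 mm), round port of 44 mm diameter (centre x = 10 mm) and slide bolt (x = -115 to -20 mm).
- port (a point): Centre of the port's mouth, in the housing's top face (85 mm above the bench). A brass gear lies about 15 mm below.
- cover_pivot (a point): Top of the pivot screw, the vertical hinge axis of the cover, 95 mm above the bench. The cover is a flat aluminium plate 4 mm thick, upper face 90 mm above the bench: round (62 mm) over the port, with a narrower neck to this screw. Swung open, it overhangs the side of the housing by up to 50 mm.
- cover_knob (a point): Centre of the top of the cover's fixed upright black knob, 75 mm from the pivot axis: round, 18 mm diameter (26 mm over its 4 mm high foot), 34 mm tall, its top 124 mm above the bench. Closed, it stands over the port's centre.
- keeper (a point): Top of the keeper, a small bridge 12x24 mm on the cover's tongue, 107 mm above the bench, 39 mm beyond the knob as seen from the pivot; the bolt's rod passes through it.
- bolt_knob (a point): Centre of the top of the bolt's upright red knob: round, 16 mm diameter, top 136 mm above the bench; its lower end stands on the 10 mm rod, whose axis is 97 mm above the bench. Closed, it is 85 mm from the cover's knob. The bolt is drawn straight away from the pivot screw, towards -x of the gear unit. The rod's guide, a bridge 14x25 mm, 108 mm above the bench, lies 21 mm from this knob, towards the port.
- bolt (a joint): Travel of the slide bolt in m: 0 fully home, rod 15 mm deep in the keeper and locking the cover; from 0.015 on clear of it; 0.025 stop, fully drawn. Needs about 2 N to slide and stays where it is left.
- cover (a joint): Angle of the cover in rad: 0 closed; grows counter-clockwise seen from above, up to a stop at 1.75; opens only this way, the knob starting towards -y of the gear unit. The port is wholly uncovered from about 0.85. Needs about 1 N at the knob and stays where it is left. Locked while the rod is in the keeper (only about 0.02 rad of play).
- tip_tin: Loose small flat dark green tin, shut, 67x98x24 mm, lying on the bench beside the gear unit, on its +y side; origin at the centre of its underside. A bystander.
- scissors: Loose scissors with blue handles, 87x199x9 mm, lying; origin at the centre of its underside. A bystander.
- ply_disc: Loose plywood disc with a burnt flower pattern, 60 mm across, 6 mm thick; origin at the centre of its underside. A bystander.
- screwdriver: Loose screwdriver with an orange handle, 26x179x24 mm, lying; origin at the centre of its underside. A bystander.

How it is judged:
On the way:
1. the bolt is drawn clear of the keeper while the cover is still closed (value of joint bolt above 0.015 m and value of joint cover below 0.3 rad), for 0.1 s.
At the end, for the whole second after the job is handed in: The cover is swung at least 1.1 rad open and at rest, so the port is wholly uncovered, and the bolt is still drawn back by at least 13 mm (value of joint cover above 1.1 rad and value of joint bolt above 0.013 m and velocity of joint cover between -0.05 and 0.05 rad/s); the robot touches nothing.
It fails at once if the cover is forced past the bolt while the rod is still in the keeper (value of joint cover above 0.1 rad and value of joint bolt below 0.01 m).
It fails at once if a bystander (tin, scissors, plywood disc, screwdriver) is moved more than 30 mm (distance of any of tip_tin, scissors, ply_disc, screwdriver from where it was at the start of the episode above 0.03 m).
It also fails if it takes over 48 s, if anything falls off the work surface, if the arm or the gripper's body presses on something with over 40 N, if the wrist force passes 120 N, or if a joint passes its speed limit or range.

## Working session

There is one attempt and no reset: what is moved stays moved. The work goes in short steps, Python scripts to look and compute and a tool call to move; the robot and the scene stay as the last step left them, time stands still between calls to the robot, and variables do not carry over. Pictures are saved under pics/ and viewed, at most 10 in all, crops included, and the job is handed in when it is done.

Besides the shell and the picture viewer there is one more tool, called after ">>>" by a JSON object that holds its "method" and its "body", one argument or row to a line. jog_arm: Moves the arm, as the interface text tells. Its arguments: {"type":"object","properties":{"rows":{"type":"array"},"newtons":{"type":"number"}},"required":["rows"]}

```bash
mkdir -p pics; cat > h.py <<'E'
import numpy as np, cv2
from station import robot
def ray(p,uv):
    K=np.array(p["intrinsics"]);T=np.array(p["world_to_cam"])
    d=np.linalg.inv(K)@np.array([uv[0],uv[1],1.]);d=np.array([d[0],-d[1],-d[2]])
    R=T[:3,:3];return -R.T@T[:3,3],R.T@d
def at_z(p,uv,z):
    o,d=ray(p,uv);return o+d*(z-o[2])/d[2]
def proj(p,X):
    K=np.array(p["intrinsics"]);T=np.array(p["world_to_cam"])
    c=T[:3,:3]@np.array(X)+T[:3,3];q=K@np.array([c[0],-c[1],-c[2]]);return q[:2]/q[2]
E
python3 - <<'E'
from h import *
print(robot.nose_length); s=robot.sense();print(s["time_s"],s["position"],s["tcp_rot"],s["gripper_width"])
Z=dict(cover_pivot=.095,cover_knob=.124,keeper=.107,bolt_knob=.136,port=.085,gearbox=.06,tip_tin=.024,scissors=.005,ply_disc=.006,screwdriver=.012)
ims=[]
for n in("scene","top"):
    p=robot.capture(n);ims.append(p["color"]);cv2.imwrite(f"pics/{n}0.png",cv2.cvtColor(p["color"],cv2.COLOR_RGB2BGR))
    print(n,ray(p,(256,192))[0].round(3))
    for k,z in Z.items():
        for r in robot.search_frame(k,p)[:2]: print(k,np.round(r["xy"],1),round(r["confidence"],2),at_z(p,r["xy"],z).round(4))
E
```

```text
0.019
0.0 [0.21288796 0.47963681 0.24981947] [[-9.13985855e-01  4.05745664e-01 -5.58560486e-04]
 [ 4.05746021e-01  9.13985436e-01 -8.88842118e-04]
 [ 1.49872314e-04 -1.03902282e-03 -9.99999449e-01]] 1.0006765738134187
scene [ 0.131 -0.872  0.784]
cover_pivot [268.4 222.2] 0.71 [ 0.5436 -0.1723  0.095 ]
cover_knob [268.9 217.3] 0.75 [ 0.5369 -0.1854  0.124 ]
keeper [268.5 221.7] 0.74 [ 0.5376 -0.1828  0.107 ]
bolt_knob [301.7 208. ] 0.61 [ 0.6241 -0.2042  0.136 ]
gearbox [270.9 237.2] 0.75 [ 0.5404 -0.1933  0.06  ]
gearbox [200.8 151.9] 0.2 [0.5399 0.3102 0.06  ]
tip_tin [276.8 274.7] 0.88 [ 0.5054 -0.2869  0.024 ]
scissors [201.7 153.5] 0.57 [0.5696 0.3872 0.005 ]
ply_disc [236.6 159.6] 0.4 [0.6676 0.2848 0.006 ]
ply_disc [200.  152.1] 0.39 [0.5671 0.3984 0.006 ]
screwdriver [303.5 301.8] 0.52 [ 0.5245 -0.3807  0.012 ]
top [ 0.408 -0.02   1.338]
cover_pivot [287.9 206.4] 0.86 [ 0.5453 -0.155   0.095 ]
cover_knob [285.  206.1] 0.96 [ 0.5432 -0.1419  0.124 ]
keeper [288.9 201.8] 0.64 [ 0.56   -0.1576  0.107 ]
bolt_knob [297.1 182.1] 0.57 [ 0.6242 -0.1845  0.136 ]
port [287.6 205.8] 0.83 [ 0.5485 -0.1551  0.085 ]
port [288.2 205.3] 0.42 [ 0.5503 -0.1572  0.085 ]
gearbox [288.1 205.4] 0.94 [ 0.5527 -0.1596  0.06  ]
gearbox [319.2 219.2] 0.53 [ 0.5015 -0.2702  0.06  ]
tip_tin [319.7 217.1] 0.62 [ 0.5119 -0.2794  0.024 ]
scissors [139. 207.] 0.67 [0.5596 0.3941 0.005 ]
scissors [320.7 216.4] 0.55 [ 0.516 -0.287  0.005]
ply_disc [159.1 175.6] 0.55 [0.6785 0.3221 0.006 ]
screwdriver [351.7 214.4] 0.72 [ 0.5215 -0.4022  0.012 ]
```

```bash
python3 - <<'E'
import cv2
a=cv2.imread("pics/scene0.png")[150:330,200:370];b=cv2.imread("pics/top0.png")[140:270,220:390]
a=cv2.resize(a,None,fx=3.3,fy=3.3,interpolation=cv2.INTER_CUBIC);cv2.imwrite("pics/s1.png",a)
b=cv2.resize(b,None,fx=4.5,fy=4.5,interpolation=cv2.INTER_CUBIC);cv2.imwrite("pics/t1.png",b)
E
```

```text
(no output)
```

View pics/s1.png

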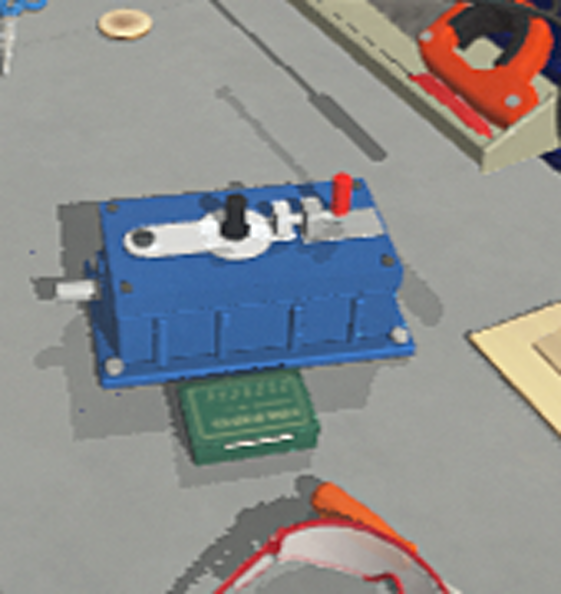

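View pics/t1.png

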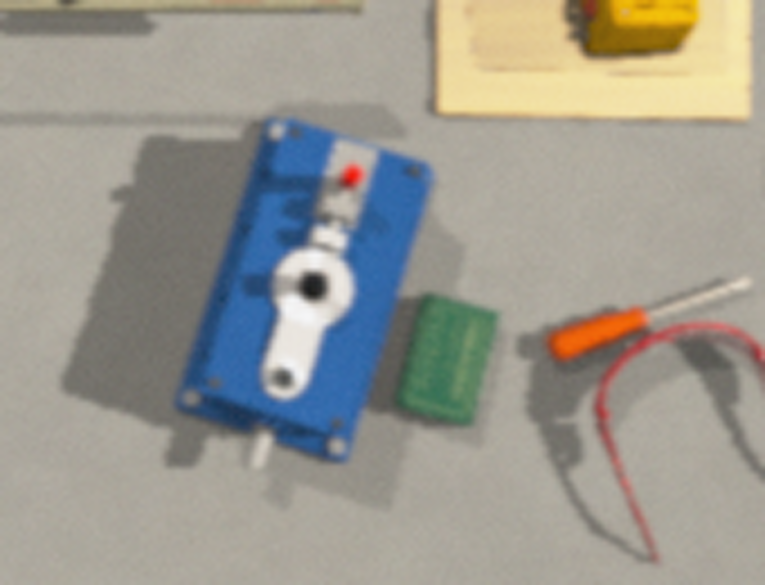

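```bash
python3 - <<'E'
from h import *
from scipy.optimize import least_squares
P={n:robot.capture(n) for n in("scene","top")}
for n,p in P.items():
    hsv=cv2.cvtColor(p["color"],cv2.COLOR_RGB2HSV);m=((hsv[...,0]<8)|(hsv[...,0]>172))&(hsv[...,1]>150)&(hsv[...,2]>90)
    m=m.astype('uint8');nn,l,s,c=cv2.connectedComponentsWithStats(m)
    for i in range(1,nn):
        if s[i,4]>4 and abs(c[i][0]-300)<12 and 170<c[i][1]<225: print(n,s[i],c[i].round(1))
obs=[("scene",(85,0,95),(243.3,222.1)),("scene",(10,0,124),(271.5,210)),("scene",(-75,0,136),(303.6,203.6)),
("top",(85,0,95),(282.7,224)),("top",(10,0,124),(289.8,203.3)),("top",(-75,0,136),(298.2,178.9))]
W=lambda q,X:[q[0]+(np.cos(q[2])*X[0]-np.sin(q[2])*X[1])/1e3,q[1]+(np.sin(q[2])*X[0]+np.cos(q[2])*X[1])/1e3,X[2]/1e3]
f=lambda q:np.concatenate([proj(P[n],W(q,X))-u for n,X,u in obs])
r=least_squares(f,[.55,-.155,2.8]);print(r.x,r.fun.round(1))
for k,X in dict(pivot=(85,0,95),knob=(10,0,124),red=(-75,0,136),guide=(-54,0,108)).items():print(k,np.round(W(r.x,X),4))
for n,X,u in obs:print(n,X,at_z(P[n],u,X[2]/1e3).round(4))
np.save("q.npy",r.x)
E
```

```text
scene [300 203   7  12  63] [303.1 208.3]
top [296 177   4   4  11] [297.5 178.8]
[ 0.56577032 -0.16517569  2.81143884] [-0.4 -0.9 -0.5  0.1 -0.9 -0.   0.7 -0.5  0.9 -1.1  0.2 -0.4]
pivot [ 0.4854 -0.1376  0.095 ]
knob [ 0.5563 -0.1619  0.124 ]
red [ 0.6367 -0.1895  0.136 ]
guide [ 0.6169 -0.1827  0.108 ]
scene (85, 0, 95) [ 0.4848 -0.1413  0.095 ]
scene (10, 0, 124) [ 0.5578 -0.1623  0.124 ]
scene (-75, 0, 136) [ 0.6388 -0.1907  0.136 ]
top (85, 0, 95) [ 0.4838 -0.1351  0.095 ]
top (10, 0, 124) [ 0.5527 -0.1587  0.124 ]
top (-75, 0, 136) [ 0.6354 -0.1887  0.136 ]
```

```bash
cat > go.py <<'E'
import sys
from h import *
# usage: go.py gx gy z(m->mm) extra_yaw : prints shift in tool axes to gear-frame target
gx,gy,z,dy=map(float,sys.argv[1:5]);q=np.load("q.npy");s=robot.sense()
R=np.array(s["tcp_rot"]);p=np.array(s["position"]);c,n=np.cos(q[2]),np.sin(q[2])
t=np.array([q[0]+(c*gx-n*gy)/1e3,q[1]+(n*gx+c*gy)/1e3,z/1e3])
yaw=np.arctan2(R[1,0],R[0,0]);d=(yaw-(q[2]+dy)+np.pi)%(2*np.pi)-np.pi
print("target",t.round(4),"cm",(R.T@(t-p)*100).round(2),"turn",d.round(3),"t",s["time_s"],"F",np.round(s["ft_force"],1),"q",np.round(s["joint_pos"],2))
E
python3 go.py -48 0 200 0
```

```text
target [ 0.6112 -0.1807  0.2   ] cm [-63.19 -44.22   5.03] turn -0.088 t 1.2 F [-0.6  0.1 -0.4] q [ 1.    0.26 -0.05  1.26  0.    1.42]
```

>>> {"method": "jog_arm", "body": {
  "rows": [
    {"dx": -63.2,"dy": -44.2,"dz": 2,"turn": -0.088,"claw": -1},
    {"dx": -63.2,"dy": -44.2,"dz": 2,"turn": -0.088,"claw": -1},
    {"dx": -63.2,"dy": -44.2,"dz": 2,"turn": -0.088,"claw": -1},
    {"dx": -63.2,"dy": -44.2,"dz": 2,"turn": -0.088,"claw": -1},
    {"dx": -63.2,"dy": -44.2,"dz": 2,"turn": -0.088,"claw": -1},
    {"dx": -63.2,"dy": -44.2,"dz": 2,"turn": -0.088,"claw": -1},
    {"dx": -63.2,"dy": -44.2,"dz": 2,"turn": -0.088,"claw": -1},
    {"dx": -63.2,"dy": -44.2,"dz": 2,"turn": -0.088,"claw": -1}
  ],
  "newtons": 20
}}

```text
time_s: 2.2
position: [0.472, 0.0498, 0.2375]
tcp_rot: [[-0.946, 0.324, 0.001], [0.324, 0.946, 0.0], [-0.001, 0.0, -1.0]]
ft_force: [0.6, 1.0, 0.5]
gripper_width: 0.001
gripper_force: 0.0
```

```bash
python3 go.py -48 0 160 0
```

```text
target [ 0.6112 -0.1807  0.16  ] cm [-20.63 -17.3    7.76] turn 0.0 t 2.2 F [0.6 1.  0.5] q [-0.07  0.18 -0.19  1.19  0.    0.26]
```

>>> {"method": "jog_arm", "body": {
  "rows": [
    {"dx": -20.6,"dy": -17.3,"dz": 1.5},
    {"dx": -20.6,"dy": -17.3,"dz": 1.5},
    {"dx": -20.6,"dy": -17.3,"dz": 1.5},
    {"dx": -20.6,"dy": -17.3,"dz": 1.5},
    {"dx": -20.6,"dy": -17.3,"dz": 1.5},
    {"dx": -20.6,"dy": -17.3,"dz": 5},
    {"dx": -20.6,"dy": -17.3,"dz": 7.5},
    {"dx": -20.6,"dy": -17.3,"dz": 7.5}
  ]
}}

```text
validation failed for argument at $.ro...
```

```bash
python3 go.py -48 0 135 0; python3 - <<'E'
from h import *
for n,(r,c) in dict(scene=(130,220),top=(110,220)).items():
    p=robot.capture(n);i=cv2.cvtColor(p["color"],cv2.COLOR_RGB2BGR)[r:r+130,c:c+130]
    cv2.imwrite(f"pics/{n}2.png",cv2.resize(i,None,fx=3,fy=3,interpolation=cv2.INTER_CUBIC))
a=np.hstack([cv2.imread("pics/scene2.png"),cv2.imread("pics/top2.png")]);cv2.imwrite("pics/b2.png",a)
E
```

```text
target [ 0.6112 -0.1807  0.135 ] cm [-20.63 -17.3   10.26] turn 0.0 t 2.2 F [0.6 1.  0.5] q [-0.07  0.18 -0.19  1.19  0.    0.26]
```

View pics/b2.png

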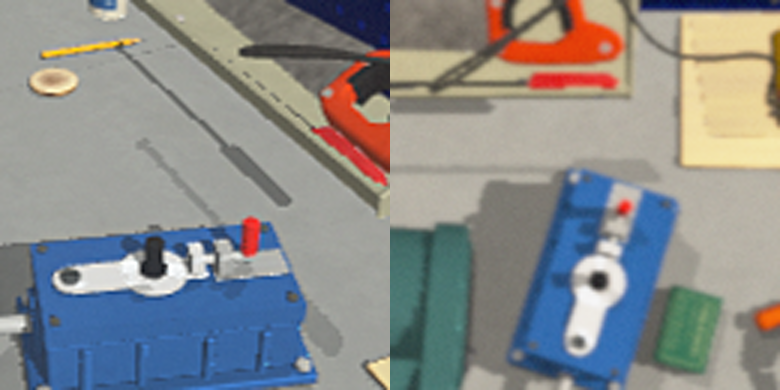

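The move was refused, probably because `turn` and `claw` were missing. The picture shows the gear unit untouched, with the arm (teal) still to its left. I'll resend with every field filled in.

>>> {"method": "jog_arm", "body": {
  "rows": [
    {"dx": -20.6,"dy": -17.3,"dz": 1.5,"turn": 0,"claw": -1},
    {"dx": -20.6,"dy": -17.3,"dz": 1.5,"turn": 0,"claw": -1},
    {"dx": -20.6,"dy": -17.3,"dz": 1.5,"turn": 0,"claw": -1},
    {"dx": -20.6,"dy": -17.3,"dz": 1.5,"turn": 0,"claw": -1},
    {"dx": -20.6,"dy": -17.3,"dz": 1.5,"turn": 0,"claw": -1},
    {"dx": -20.6,"dy": -17.3,"dz": 5,"turn": 0,"claw": -1},
    {"dx": -20.6,"dy": -17.3,"dz": 7.5,"turn": 0,"claw": -1},
    {"dx": -20.6,"dy": -17.3,"dz": 7.5,"turn": 0,"claw": -1}
  ]
}}

```text
time_s: 3.3
position: [0.6091, -0.1778, 0.1609]
tcp_rot: [[-0.946, 0.324, -0.003], [0.324, 0.946, 0.001], [0.003, 0.0, -1.0]]
ft_force: [0.6, 0.9, 1.3]
gripper_width: 0.005
gripper_force: 0.0
```

```bash
python3 go.py -48 0 135 0; python3 - <<'E'
from h import *
for n,(r,c) in dict(scene=(130,220),top=(110,220)).items():
    p=robot.capture(n);i=cv2.cvtColor(p["color"],cv2.COLOR_RGB2BGR)[r:r+130,c:c+130]
    cv2.imwrite(f"pics/{n}2.png",cv2.resize(i,None,fx=3,fy=3,interpolation=cv2.INTER_CUBIC))
a=np.hstack([cv2.imread("pics/scene2.png"),cv2.imread("pics/top2.png")]);cv2.imwrite("pics/b3.png",a)
E
```

```text
target [ 0.6112 -0.1807  0.135 ] cm [-0.3  -0.22  2.59] turn 0.001 t 3.3 F [0.6 0.9 1.3] q [-0.41  0.49  0.06  1.15  0.   -0.08]
```

View pics/b3.png

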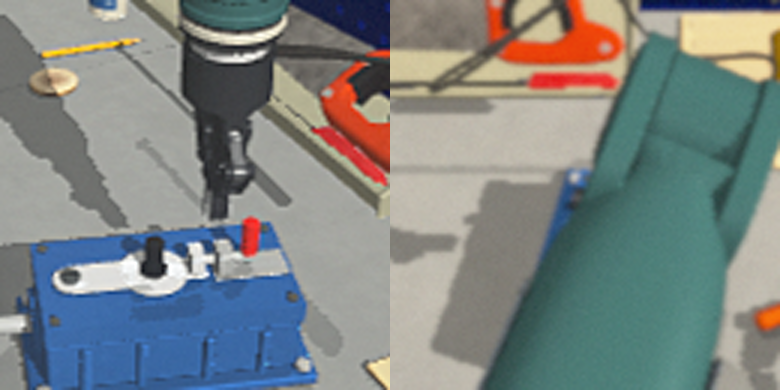

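The scene view shows the shut fingertips at about (215, 215) in the crop. They sit just above the guide on the port side of the red knob, as planned.

>>> {"method": "jog_arm", "body": {
  "rows": [
    {"dx": -0.1,"dy": -0.2,"dz": 1.3,"turn": 0,"claw": -1},
    {"dx": -0.1,"dy": -0.2,"dz": 2.5,"turn": 0,"claw": -1},
    {"dx": -0.1,"dy": -0.2,"dz": 2.5,"turn": 0,"claw": -1},
    {"dx": -0.5,"dy": -0.2,"dz": 2.5,"turn": 0,"claw": -1},
    {"dx": -0.9,"dy": -0.2,"dz": 2.5,"turn": 0,"claw": -1},
    {"dx": -1.3,"dy": -0.2,"dz": 2.5,"turn": 0,"claw": -1},
    {"dx": -1.6,"dy": -0.2,"dz": 2.5,"turn": 0,"claw": -1},
    {"dx": -1.6,"dy": -0.2,"dz": 2.5,"turn": 0,"claw": -1}
  ]
}}

```text
time_s: 4.4
position: [0.6247, -0.1857, 0.1372]
tcp_rot: [[-0.946, 0.324, 0.0], [0.324, 0.946, -0.0], [-0.0, 0.0, -1.0]]
ft_force: [0.4, 0.1, 0.9]
gripper_width: 0.003
gripper_force: 0.0
```

```bash
python3 go.py -78 0 135 0
```

```text
target [ 0.6396 -0.1905  0.135 ] cm [-1.56  0.03  0.23] turn 0.0 t 4.4 F [0.4 0.1 0.9] q [-0.41  0.53  0.07  1.11  0.   -0.08]
```

>>> {"method": "jog_arm", "body": {
  "rows": [
    {"dx": -0.3,"dy": 0,"dz": 0,"turn": 0,"claw": -1},
    {"dx": -0.6,"dy": 0,"dz": 0,"turn": 0,"claw": -1},
    {"dx": -0.8,"dy": 0,"dz": 0,"turn": 0,"claw": -1}
  ]
}}

```text
time_s: 4.78
position: [0.6322, -0.1883, 0.1373]
tcp_rot: [[-0.946, 0.324, -0.0], [0.324, 0.946, 0.0], [0.0, 0.0, -1.0]]
ft_force: [-1.6, 0.4, 0.2]
gripper_width: -0.004
gripper_force: 0.8
```

```bash
python3 go.py -78 0 135 0; python3 - <<'E'
from h import *
p=robot.capture("scene");i=cv2.cvtColor(p["color"],cv2.COLOR_RGB2BGR)[150:250,230:340]
cv2.imwrite("pics/s4.png",cv2.resize(i,None,fx=5,fy=5,interpolation=cv2.INTER_CUBIC))
E
```

```text
target [ 0.6396 -0.1905  0.135 ] cm [-0.76  0.03  0.23] turn 0.0 t 4.775 F [-1.6  0.4  0.2] q [-0.41  0.54  0.09  1.12 -0.   -0.08]
```

View pics/s4.png

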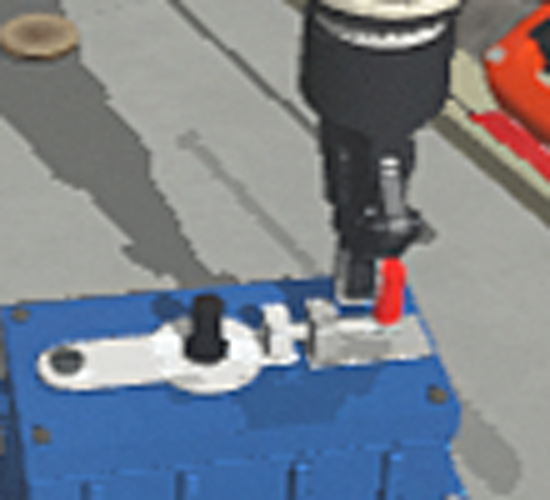

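The fingers are touching the red knob, whose top has moved from column 303.6 to about 308, or roughly 12 mm. The force of about 1.7 N fits the bolt sliding, so I'll keep pushing.

>>> {"method": "jog_arm", "body": {
  "rows": [
    {"dx": -0.3,"dy": 0,"dz": 0,"turn": 0,"claw": -1},
    {"dx": -0.6,"dy": 0,"dz": 0,"turn": 0,"claw": -1},
    {"dx": -0.9,"dy": 0,"dz": 0,"turn": 0,"claw": -1},
    {"dx": -0.9,"dy": 0,"dz": 0,"turn": 0,"claw": -1}
  ]
}}

```text
time_s: 5.32
position: [0.641, -0.1913, 0.1373]
tcp_rot: [[-0.946, 0.324, 0.0], [0.324, 0.946, -0.0], [-0.0, 0.0, -1.0]]
ft_force: [-0.8, -0.3, -0.0]
gripper_width: 0.0
gripper_force: 0.0
```

```bash
python3 go.py -78 0 135 0; python3 - <<'E'
from h import *
p=robot.capture("scene");hsv=cv2.cvtColor(p["color"],cv2.COLOR_RGB2HSV);m=(((hsv[...,0]<8)|(hsv[...,0]>172))&(hsv[...,1]>150)&(hsv[...,2]>90)).astype('uint8')
nn,l,s,c=cv2.connectedComponentsWithStats(m)
for i in range(1,nn):
    if s[i,4]>4 and abs(c[i][0]-307)<16 and 180<c[i][1]<225: print(s[i],c[i].round(1))
q=np.load("q.npy")
for d in (0,15,20,25):
    X=-75-d;print(d,proj(p,[q[0]+np.cos(q[2])*X/1e3,q[1]+np.sin(q[2])*X/1e3,.12]).round(1))
E
```

```text
target [ 0.6396 -0.1905  0.135 ] cm [0.16 0.03 0.23] turn 0.0 t 5.325 F [-0.8 -0.3 -0. ] q [-0.41  0.56  0.12  1.13  0.   -0.08]
[308 202   6  13  52] [311.1 207.8]
0 [302.2 208.3]
15 [307.7 207.8]
20 [309.5 207.6]
25 [311.3 207.5]
```

The red centroid moved from column 303.1 to 311.1, about 22 mm, so the bolt is drawn. Next I'll retract, lift, and go to the +y side of the black knob.

>>> {"method": "jog_arm", "body": {
  "rows": [
    {"dx": 0.4,"dy": 0,"dz": 0,"turn": 0,"claw": -1},
    {"dx": 0.4,"dy": 0,"dz": -2,"turn": 0,"claw": -1},
    {"dx": 0.4,"dy": 0,"dz": -4,"turn": 0,"claw": -1},
    {"dx": 5,"dy": -3.6,"dz": -4,"turn": 0,"claw": -1},
    {"dx": 9,"dy": -3.6,"dz": -4,"turn": 0,"claw": -1},
    {"dx": 9,"dy": -3.6,"dz": -4,"turn": 0,"claw": -1},
    {"dx": 9,"dy": -3.6,"dz": -4,"turn": 0,"claw": -1}
  ]
}}

```text
time_s: 6.25
position: [0.5441, -0.1962, 0.1777]
tcp_rot: [[-0.946, 0.324, 0.001], [0.324, 0.946, -0.0], [-0.001, -0.0, -1.0]]
ft_force: [0.7, -0.6, -0.3]
gripper_width: 0.001
gripper_force: 0.0
```

```bash
python3 go.py 10 36 122 0
```

```text
target [ 0.5446 -0.196   0.122 ] cm [-0.03  0.04  5.57] turn 0.0 t 6.25 F [ 0.7 -0.6 -0.3] q [-0.49  0.38 -0.07  1.12  0.   -0.16]
```

>>> {"method": "jog_arm", "body": {
  "rows": [
    {"dx": 0,"dy": 0,"dz": 3,"turn": 0,"claw": -1},
    {"dx": 0,"dy": 0,"dz": 5.5,"turn": 0,"claw": -1},
    {"dx": 0,"dy": 0,"dz": 5.5,"turn": 0,"claw": -1},
    {"dx": 0,"dy": 0.5,"dz": 5.5,"turn": 0,"claw": -1},
    {"dx": 0,"dy": 1.0,"dz": 5.5,"turn": 0,"claw": -1},
    {"dx": 0,"dy": 1.5,"dz": 5.5,"turn": 0,"claw": -1},
    {"dx": 0,"dy": 2.0,"dz": 5.5,"turn": 0,"claw": -1}
  ]
}}

```text
time_s: 7.12
position: [0.5506, -0.1769, 0.1227]
tcp_rot: [[-0.946, 0.324, 0.001], [0.324, 0.946, -0.001], [-0.001, -0.0, -1.0]]
ft_force: [0.8, -1.7, 0.6]
gripper_width: 0.001
gripper_force: 0.6
```

```bash
python3 - <<'E'
# arc waypoints in current tool axes (tool x=gear x, tool y=-gear y): finger centre 23.5 mm behind knob
import subprocess,numpy as np
for a in np.arange(.1,1.5,.1):
    r=75;o=23.5;u=np.array([-np.cos(a),-np.sin(a)]);t=np.array([np.sin(a),-np.cos(a)])
    c=np.array([85,0])+r*u-o*t; print(round(a,2),"gear",c.round(1),"rel cm to (10,16)",((c[0]-10)/10).round(2),(-(c[1]-16)/10).round(2))
E
python3 go.py 10 16 122 0
```

```text
0.1 gear [ 8.  15.9] rel cm to (10,16) -0.2 0.01
0.2 gear [6.8 8.1] rel cm to (10,16) -0.32 0.79
0.3 gear [6.4 0.3] rel cm to (10,16) -0.36 1.57
0.4 gear [ 6.8 -7.6] rel cm to (10,16) -0.32 2.36
0.5 gear [  7.9 -15.3] rel cm to (10,16) -0.21 3.13
0.6 gear [  9.8 -23. ] rel cm to (10,16) -0.02 3.9
0.7 gear [ 12.5 -30.3] rel cm to (10,16) 0.25 4.63
0.8 gear [ 15.9 -37.4] rel cm to (10,16) 0.59 5.34
0.9 gear [ 20.  -44.1] rel cm to (10,16) 1.0 6.01
1.0 gear [ 24.7 -50.4] rel cm to (10,16) 1.47 6.64
1.1 gear [ 30.  -56.2] rel cm to (10,16) 2.0 7.22
1.2 gear [ 35.9 -61.4] rel cm to (10,16) 2.59 7.74
1.3 gear [ 42.3 -66. ] rel cm to (10,16) 3.23 8.2
1.4 gear [ 49.1 -69.9] rel cm to (10,16) 3.91 8.59
target [ 0.5511 -0.1771  0.122 ] cm [-0.05  0.    0.07] turn 0.0 t 7.125 F [ 0.8 -1.7  0.6] q [-0.45  0.42 -0.17  0.98 -0.   -0.12]
```

>>> {"method": "jog_arm", "body": {
  "rows": [
    {"dx": -0.3,"dy": 0.8,"dz": 0,"turn": -0.2,"claw": -1},
    {"dx": -0.35,"dy": 1.6,"dz": 0,"turn": -0.3,"claw": -1},
    {"dx": -0.3,"dy": 2.4,"dz": 0,"turn": -0.4,"claw": -1},
    {"dx": -0.2,"dy": 3.1,"dz": 0,"turn": -0.5,"claw": -1},
    {"dx": 0,"dy": 3.9,"dz": 0,"turn": -0.6,"claw": -1},
    {"dx": 0.25,"dy": 4.6,"dz": 0,"turn": -0.7,"claw": -1},
    {"dx": 0.6,"dy": 5.3,"dz": 0,"turn": -0.8,"claw": -1},
    {"dx": 0.6,"dy": 5.3,"dz": 0,"turn": -0.8,"claw": -1}
  ]
}}

```text
time_s: 8.12
position: [0.5617, -0.1245, 0.1225]
tcp_rot: [[-0.891, -0.453, 0.0], [-0.453, 0.891, 0.0], [-0.0, 0.0, -1.0]]
ft_force: [0.3, 0.1, 1.1]
gripper_width: 0.004
gripper_force: 0.0
```

```bash
for a in "24.7 -50.4 122 1.0" "35.9 -61.4 122 1.2" "42.3 -66 122 1.3" "49.1 -69.9 122 1.4"; do python3 go.py $a; done;  python3 - <<'E'
from h import *
p=robot.capture("scene");i=cv2.cvtColor(p["color"],cv2.COLOR_RGB2BGR)[150:250,220:330]
cv2.imwrite("pics/s5.png",cv2.resize(i,None,fx=5,fy=5,interpolation=cv2.INTER_CUBIC))
E
```

```text
target [ 0.5587 -0.1095  0.122 ] cm [-0.41  1.47  0.05] turn -0.2 t 8.125 F [0.3 0.1 1.1] q [-0.36  0.41 -0.18  0.98  0.   -0.83]
target [ 0.5517 -0.0955  0.122 ] cm [-0.42  3.04  0.05] turn -0.4 t 8.125 F [0.3 0.1 1.1] q [-0.36  0.41 -0.18  0.98  0.   -0.83]
target [ 0.5472 -0.089   0.122 ] cm [-0.31  3.82  0.05] turn -0.5 t 8.125 F [0.3 0.1 1.1] q [-0.36  0.41 -0.18  0.98  0.   -0.83]
target [ 0.542  -0.0831  0.122 ] cm [-0.11  4.58  0.05] turn -0.6 t 8.125 F [0.3 0.1 1.1] q [-0.36  0.41 -0.18  0.98  0.   -0.83]
```

View pics/s5.png

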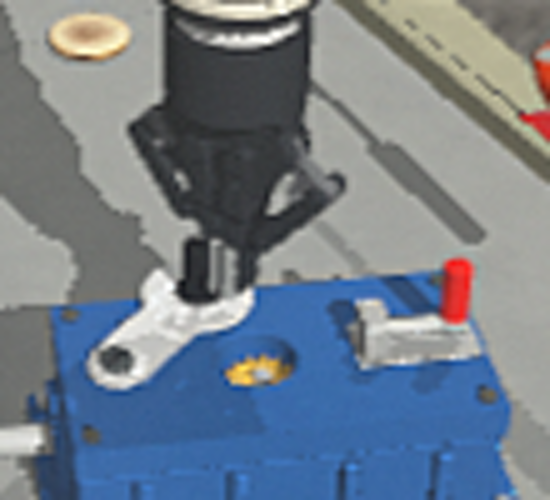

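The cover is swung about 0.8 rad. The brass gear shows in the port at about (258, 370) in the crop, the bolt stays drawn, and the fingers are behind the black knob. I'll continue the arc to about 1.4 rad.

>>> {"method": "jog_arm", "body": {
  "rows": [
    {"dx": -0.25,"dy": 0.7,"dz": 0,"turn": -0.1,"claw": -1},
    {"dx": -0.4,"dy": 1.5,"dz": 0,"turn": -0.2,"claw": -1},
    {"dx": -0.45,"dy": 2.25,"dz": 0,"turn": -0.3,"claw": -1},
    {"dx": -0.4,"dy": 3.0,"dz": 0,"turn": -0.4,"claw": -1},
    {"dx": -0.3,"dy": 3.8,"dz": 0,"turn": -0.5,"claw": -1},
    {"dx": -0.1,"dy": 4.6,"dz": 0,"turn": -0.6,"claw": -1},
    {"dx": -0.1,"dy": 4.6,"dz": 0,"turn": -0.6,"claw": -1}
  ]
}}

```text
time_s: 9.05
position: [0.5416, -0.0836, 0.1224]
tcp_rot: [[-0.482, -0.876, -0.0], [-0.876, 0.482, 0.0], [0.0, 0.0, -1.0]]
ft_force: [-0.0, -0.9, 0.1]
gripper_width: -0.002
gripper_force: 0.0
```

>>> {"method": "jog_arm", "body": {
  "rows": [
    {"dx": 0,"dy": -1,"dz": 0,"turn": 0,"claw": -1},
    {"dx": 0,"dy": -2,"dz": 0,"turn": 0,"claw": -1},
    {"dx": 0,"dy": -2,"dz": -4,"turn": 0,"claw": -1},
    {"dx": 0,"dy": -2,"dz": -9,"turn": 0,"claw": -1},
    {"dx": 0,"dy": -2,"dz": -12,"turn": 0,"claw": -1},
    {"dx": 0,"dy": -2,"dz": -12,"turn": 0,"claw": -1},
    {"dx": 0,"dy": -2,"dz": -12,"turn": 0,"claw": -1}
  ]
}}

```text
time_s: 9.93
position: [0.5595, -0.0934, 0.2414]
tcp_rot: [[-0.481, -0.877, -0.001], [-0.877, 0.481, 0.0], [0.0, 0.001, -1.0]]
ft_force: [0.5, 0.2, -0.4]
gripper_width: -0.001
gripper_force: 0.0
```

```bash
python3 - <<'E'
from h import *
p=robot.capture("scene");i=cv2.cvtColor(p["color"],cv2.COLOR_RGB2BGR)[150:250,220:330]
cv2.imwrite("pics/s6.png",cv2.resize(i,None,fx=5,fy=5,interpolation=cv2.INTER_CUBIC))
q=np.load("q.npy")
for a in (1.1,1.25,1.4,1.5):
    X,Y=85-75*np.cos(a),-75*np.sin(a);c,s=np.cos(q[2]),np.sin(q[2])
    print(a,((proj(p,[q[0]+(c*X-s*Y)/1e3,q[1]+(s*X+c*Y)/1e3,.124])-[220,150])*5).round())
E
```

```text
1.1 [159. 232.]
1.25 [139. 229.]
1.4 [119. 228.]
1.5 [106. 228.]
```

View pics/s6.png

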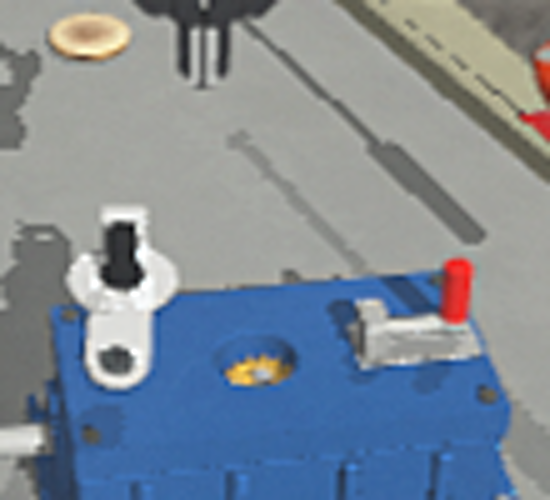

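The black knob's top is at about (121, 225), which matches an angle of about 1.4 rad. The port is fully open, the bolt is still drawn, and the gripper is clear. I'm handing the job in.

```bash
python3 -c "
from station import robot
print(robot.finish_job())"
```

```text
the job is handed in; nothing more can be done
None
```

The port is open: I drew the bolt about 22 mm, swung the cover to about 1.4 rad, backed the gripper clear without touching any bystanders, and handed the job in at about 10 s (the hand-in gave no verdict).

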